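Clamp the notched stud offcut in the drill vise

TASK

Stand the pine block with the notch in its top corner on the vise's bed between the open jaws, notch still upward, lengthwise along the jaws and about centred on them, either end first, and let go of it. Then wind the crank clockwise until the moving jaw clamps the block tight against the fixed jaw, and let go of the crank. Leave the plain block and the glue bottle standing where they are.

Things in the scene. Friction and masses are not known exactly. Their poses are not given: they have to be found in the camera images.
- vise: grey drill vise bolted on a timber riser, fixed to the bench (elsewhere each time). Origin at bench level, vertically below the face of the fixed jaw, mid-width; x runs level along the screw, from the fixed jaw to the moving jaw and on to the crank; z up. Riser: x -75..165 mm, 140 mm wide, 38 mm tall. End plate behind the moving jaw: x 130..152 mm, 75 mm wide, top at z 104 mm
- vise_bed (a point): point on the flat top of the vise's bed, 60 mm above the bench, at the foot of the fixed jaw's face, mid-width; axes as the vise's. The block stands on this bed. Both jaws are 100 mm wide (y) and 40 mm tall above it; the fixed jaw's face is this frame's plane x = 0, the jaw reaches back to x = -38 mm
- moving_jaw: the vise's moving jaw, 100 mm wide (y), 32 mm thick; origin at bench level below its gripping face, mid-width; axes as the vise's; its gripping face is its plane x = 0 and looks to -x, at the fixed jaw. It slides on the bed; the gap between the jaw faces = 0.070 m - 0.020 m x crank angle / (2 pi), 50 to 64 mm at the start, always wider than the block
- crank (a joint): angle of the crank, rad (0 to 18.8); grows as it is wound clockwise, seen from the crank's end looking at the vise, which slides the jaw 20 mm a turn. It takes about 5 to 8 N at the handle and stays where it is left. Once the jaw meets the block (angle about 10.05) about 0.3 to 0.7 rad more makes it tight, the push rising up to about 25 N
- crank_axis (a point): point on the crank's axis, 222 mm along the vise's x and 85 mm above the bench, level with the middle of the handle; axes as the vise's. From here the handle's middle lies at y = 45 mm x sin(crank angle), z = 45 mm x cos(crank angle): straight up at angle 0, then towards +y
- crank_handle (a point): middle of the crank's black handle, on its axis: a free-spinning round sleeve 90 mm long, 22 mm in diameter, parallel to the screw (vise x), 45 mm off the crank's axis; the gripper can keep its heading and tilt all the way round. The crank arm, 18 mm wide, is 47 to 57 mm from this point on the vise's side. The crank does not move along x
- notched_block: the workpiece: pine stud offcut 110 mm long (its x), 38 mm thick (y), 89 mm tall (z), 0.12 to 0.24 kg, standing on its 38 mm edge on the bench; at its +x end the top corner is cut away in a notch 35 mm long and 44 mm deep through the thickness, so the full-height part spans x = -55..20 mm. Origin at the centre of the underside of its full length
- plain_block: plain pine stud offcut, a bystander: 110 x 38 x 89 mm, no notch, standing on its 38 mm edge; origin at the centre of its underside, x along its length, z up
- glue_bottle: white glue bottle, 56 mm diameter, 170 mm tall, bystander; origin centre of its underside

How it is judged:
On the way, in this order (a step that is already met when the one before it is completed fails the run):
1. the notched block stands on the vise bed between the jaws, lengthwise along them, and has been let go (height (world z) of notched_block between 0.055 and 0.066 m and x of notched_block in the frame of vise between 0.01 and 0.05 m and y of notched_block in the frame of vise between -0.025 and 0.025 m and angle between notched_block's own z axis and vertical below 0.12 rad and angle between the x axis of notched_block and the y axis of vise, either way round below 0.35 rad and contact force between the fingers and notched_block below 0.1 N and linear speed of notched_block below 0.02 m/s), for 0.2 s.
2. the crank has brought the moving jaw onto the block and squeezes it against the fixed jaw (contact force between moving_jaw and notched_block above 10 N and x of notched_block in the frame of vise between 0.015 and 0.023 m), for 0.2 s.
At the end, for the whole second after the job is handed in: Notched block upright (within 7 degrees) on the vise bed (within 6 mm), square to the jaws (3.5 degrees), centred along them (25 mm), against the fixed jaw (4 mm), pressed by the moving jaw with over 10 N; block and crank at rest (all of step 2 and height (world z) of notched_block between 0.055 and 0.066 m and x of notched_block in the frame of vise between 0.01 and 0.05 m and y of notched_block in the frame of vise between -0.025 and 0.025 m and angle between notched_block's own z axis and vertical below 0.12 rad and angle between the x axis of notched_block and the y axis of vise, either way round below 0.06 rad and linear speed of notched_block below 0.01 m/s and velocity of joint crank between -0.1 and 0.1 rad/s); the robot touches nothing.
It fails at once if the plain block or the glue bottle is shifted by more than 40 mm or knocked over (distance of any of plain_block, glue_bottle from where it was at the start of the episode above 0.04 m or angle between any of plain_block, glue_bottle's own z axis and vertical above 0.5 rad).
It also fails if it takes over 64 s, if anything falls off the work surface, if the arm or the gripper's body presses on something with over 40 N, if the wrist force passes 120 N, or if a joint passes its speed limit or range.

ROBOT

A 7-joint arm with a two-finger parallel gripper is mounted at the origin on the work surface. World frame = base frame: x ahead of the robot, y to its left, z up, the work surface at z = 0. Lengths are in m, angles in rad, forces in N, time in s.
With the tool pointing down it reaches from about 0.425 to 0.925 m from the base axis. Payload 6.8 kg.
Tool frame: the origin (TCP) lies between the finger pads; the fingertips stand 17 mm ahead of it and the grasp point (between the pads) lies 2 mm behind it; z points along the fingers, x is the direction in which the jaws open and shut, and the axes are right-handed (so a half turn about z gives the same grasp; the last joint's range is limited). The gripper opens to 85 mm and grips with 20 to 120 N. Pads are 22 mm wide; open, the fingers measure 114 mm over their backs; the gripper's body (76 mm by 85 mm) begins 54 mm behind the grasp point. The pads swing forward as they close: fully open they stand 13 mm farther back than shut.
Start: joints at [-1.259, 0.477, 0.022, 1.555, -0.011, 1.109, -0.083], TCP at [0.275, 0.616, 0.248] pointing down, gripper open.
Joint ranges: [-2.96, 2.96], [-0.34, 2.1], [-1.41, 1.46], [0.24, 2.44], [-1.37, 4.51], [0.17, 1.92], [-2.96, 2.96]. Speed limits (rad/s): [2.39, 2.39, 3.14, 3.14, 3.14, 3.14, 3.14].

INTERFACE

Orientations are given as a unit quaternion [w, x, y, z].
In Python, from station import readout, read_camera, get_calibration, bot, models gives the robot as it stands.
- The arm moves only by the tool carry_out, never from a script. Its argument "deltas" is a list of rows, each a list of 2 entries, a list of its own where there are three numbers: the shift along the tool's x, y, z in cm, then the turn about the tool's z in degrees. A call has 1 to 10 rows; each row is the pose to reach, as a shift and turn from the pose measured when the call began, along the tool's axes at that moment; what a row does not reach only later rows make up. A row lasts 1/8 s, in which the tool goes at most 62.5 mm and 10.7 degrees, less where a joint would pass 70% of its speed; a pose out of reach is approached as far as the arm can. A call with a gripper value outside its range is refused whole. "hand" is the opening, from 0 (shut) to 1 (fully open), set as the call begins (left out, the last holds). The fingers move at their own pace and stop on an object; "newtons" is the grip in N (left out, the last holds). Time passes only in rows, so rows that repeat a pose let the fingers close. It gives the time, the measured TCP pose, the force and the opening at its end, in the units of the state.
- readout.get_obs(): the state, without advancing time (a new reading comes with each control period).
- read_camera(name): name is "side" or "top" or "wrist"; returns the picture (400x640x3 uint8, red, green, blue); there is no depth.
- get_calibration(name): a dict with "fov_y" (degrees; the focal length in pixels is half the picture's height over the tangent of half this angle, whatever the lens; pixels are square), "cx", "cy" (the principal point, pixels), "world_from_camera" (4x4, takes a point from camera to world coordinates). Camera axes: x right, y down, z forward; pixel columns grow to the right and rows downward; lengths in m; the calibration is good to about 2 mm. A picture is of the moment at which its call begins: read the wrist's pose just before it. get_calibration takes no time and is no camera call; for the wrist camera it gives the pose at the moment of the call.
- bot.hand_in(): hands the job in, once; it reports no verdict.
Trained networks look in the newest picture that a camera, given by its name, has taken for a name from the list of things; names that differ only in an ending like _2 or _b are one class to them, and where a whole thing is asked for, a point or a joint stands for the part that bears it (a point fixed in the world has none). Each returns a list of dicts, best first, with "score" (0 to 1); they miss things now and then, are a little off and sometimes report something else, mostly with a low value. They report only what shows in the picture. A call takes as long as a camera call.
- models.spot_in(query, camera): "centre" ([row, column] in pixels, amid what is visible of it).
The state is a dict: "t": time; "q": joint angles; "joint_vel": joint speeds; "joint_torque": joint torques, N m; "eef_pos": TCP position; "tool_rot": TCP orientation; "contact_force": force on the tool from outside, world axes, zero at the start; "torque": the same for the moment, N m; "gripper_width": opening from 0.0 (shut) to 1.0 (fully open).
Only numpy, scipy, OpenCV 4.12 (cv2) and the standard library are available. Lean on these libraries where they do the work, as an engineer would, in place of code of your own. Each camera call takes 0.05 s, during which the arm holds its last target. There are 200 camera calls.

## Working session

There is one attempt and no reset: what is moved stays moved. The work goes in short steps, Python scripts to look and compute and a tool call to move; the robot and the scene stay as the last step left them, time stands still between calls to the robot, and variables do not carry over. Pictures are saved under pics/ and viewed, about 8 in all and at most 12, crops included, and the job is handed in when it is done.

Besides the shell and the picture viewer there is one more tool, called after "Request:" in YAML: its name, and indented under it one key for each argument. carry_out: Moves the arm, as the interface text tells. Its arguments: {"type":"object","properties":{"deltas":{"type":"array"},"hand":{"type":"number"},"newtons":{"type":"number"}},"required":["deltas"]}

```bash
mkdir -p pics
cat > h.py <<'E'
import numpy as np, cv2
from station import readout, read_camera, get_calibration, bot, models
def snap(c,name):
    im=read_camera(c); cv2.imwrite('pics/'+name,cv2.cvtColor(im,cv2.COLOR_RGB2BGR)); return im
def K(c):
    k=get_calibration(c); f=200/np.tan(np.radians(k['fov_y'])/2); return f,k['cx'],k['cy'],np.array(k['world_from_camera'])
def ray(c,rc,z,k=None):
    f,cx,cy,T=k or K(c); d=T[:3,:3]@np.array([(rc[1]-cx)/f,(rc[0]-cy)/f,1]); o=T[:3,3]
    return o+d*(z-o[2])/d[2]
def proj(c,p,k=None):
    f,cx,cy,T=k or K(c); q=T[:3,:3].T@(np.array(p)-T[:3,3]); return np.array([cy+f*q[1]/q[2],cx+f*q[0]/q[2]])
E
python3 - <<'E'
from h import *
a=snap('top','top0.png'); b=snap('side','side0.png')
import json
for c in('top','side'):
    f,cx,cy,T=K(c); print(c,f,cx,cy,T.round(3).tolist(), get_calibration(c).keys())
    for n in('notched_block','plain_block','vise','crank_handle','moving_jaw','glue_bottle'):
        r=models.spot_in(n,c)
        print(n,[(np.round(x['centre']).tolist(),round(x['score'],2),ray(c,x['centre'],.08).round(3).tolist()) for x in r[:2]])
print(readout.get_obs())
cv2.imwrite('pics/both0.png',cv2.cvtColor(np.vstack([a,b]),cv2.COLOR_RGB2BGR)[:, :])
E
```

```text
top 510.5391213629416 323.7741521853825 194.74636820916527 [[-0.022, -0.978, 0.207, 0.355], [-1.0, 0.021, -0.003, 0.063], [-0.001, -0.207, -0.978, 1.21], [0.0, 0.0, 0.0, 1.0]] dict_keys(['fov_y', 'cx', 'cy', 'world_from_camera'])
notched_block [([262.0, 198.0], 0.95, [0.448, 0.339, 0.08])]
plain_block [([253.0, 260.0], 0.89, [0.466, 0.202, 0.08])]
vise [([229.0, 379.0], 0.7, [0.513, -0.062, 0.08])]
crank_handle [([223.0, 456.0], 0.78, [0.522, -0.236, 0.08])]
moving_jaw []
glue_bottle [([155.0, 292.0], 0.85, [0.688, 0.131, 0.08])]
side 382.54993636966657 321.30490510938534 206.05004101097717 [[0.859, -0.256, 0.443, 0.197], [-0.511, -0.446, 0.734, -0.509], [0.009, -0.857, -0.514, 0.535], [0.0, 0.0, 0.0, 1.0]] dict_keys(['fov_y', 'cx', 'cy', 'world_from_camera'])
notched_block [([326.0, 417.0], 0.73, [0.533, -0.237, 0.08]), ([194.0, 231.0], 0.57, [0.428, 0.302, 0.08])]
plain_block [([219.0, 260.0], 0.94, [0.444, 0.161, 0.08]), ([268.0, 351.0], 0.67, [0.524, -0.075, 0.08])]
vise []
crank_handle [([321.0, 417.0], 0.67, [0.54, -0.23, 0.08])]
moving_jaw [([267.0, 352.0], 0.58, [0.527, -0.073, 0.08])]
glue_bottle [([203.0, 356.0], 0.77, [0.667, 0.113, 0.08])]
{'t': 0.7, 'q': array([-1.25909306,  0.47695177,  0.02239611,  1.55536283, -0.01152482,
        1.10929379, -0.08309644]), 'joint_vel': array([-0.00088306, -0.00063817,  0.00093806,  0.00162457,  0.00104864,
        0.00130167,  0.00149278]), 'joint_torque': array([-1.05597803e-03, -5.96170664e+01,  1.60563022e+00, -2.81491613e+01,
        1.24697189e-02,  1.75286179e-03,  3.24905363e-05]), 'eef_pos': array([0.27511633, 0.61643162, 0.24835592]), 'tool_rot': array([-4.99034491e-05,  8.38928905e-01,  5.44241020e-01,  3.27098439e-05]), 'contact_force': array([-0.4189886 , -0.3741218 , -0.22252581]), 'torque': array([ 0.02191808, -0.0047036 , -0.02108843]), 'gripper_width': 0.9997269908333837}
```

View pics/top0.png

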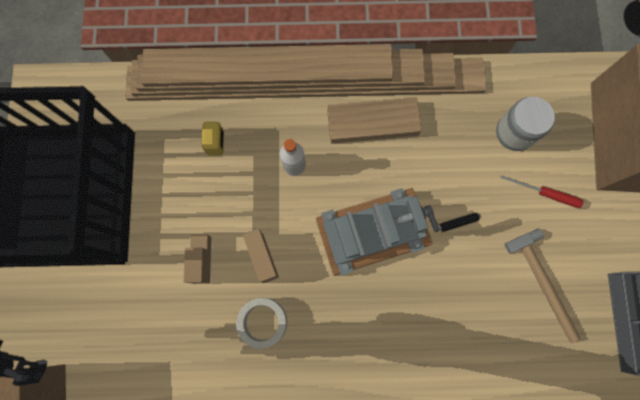

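View pics/side0.png

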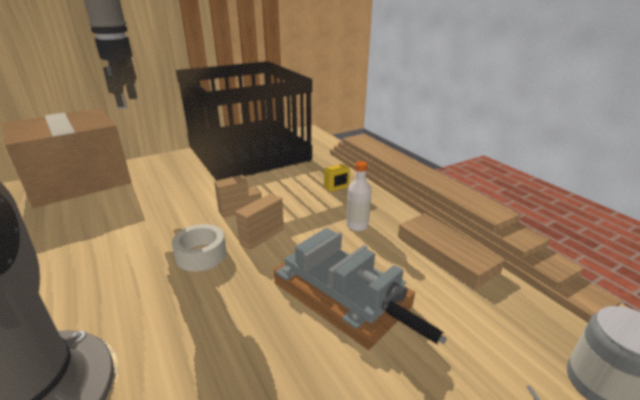

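Top view: the notched block is near row 260, col 197, notch towards the top of the picture. The plain block is at (254,260), the bottle at (157,292), and the vise at (232,378) with its crank handle at (222,460). I'll zoom in to measure.

Run:
```python
from h import *
a=cv2.imread('pics/top0.png')
v=cv2.resize(a[180:285,310:490],None,fx=4.4,fy=4.4,interpolation=cv2.INTER_CUBIC)
cv2.imwrite('pics/z1.png',v)
n=cv2.resize(a[225:290,175:285],None,fx=7,fy=7,interpolation=cv2.INTER_CUBIC)
cv2.imwrite('pics/z2.png',n)
```

```text
(no output)
```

View pics/z1.png

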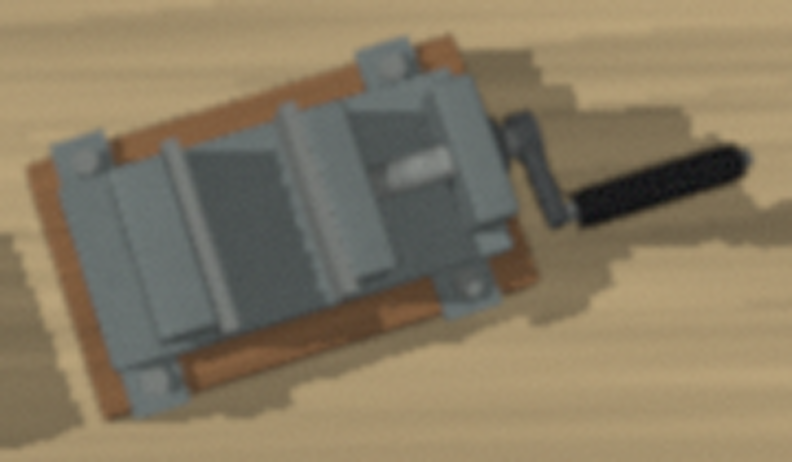

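View pics/z2.png

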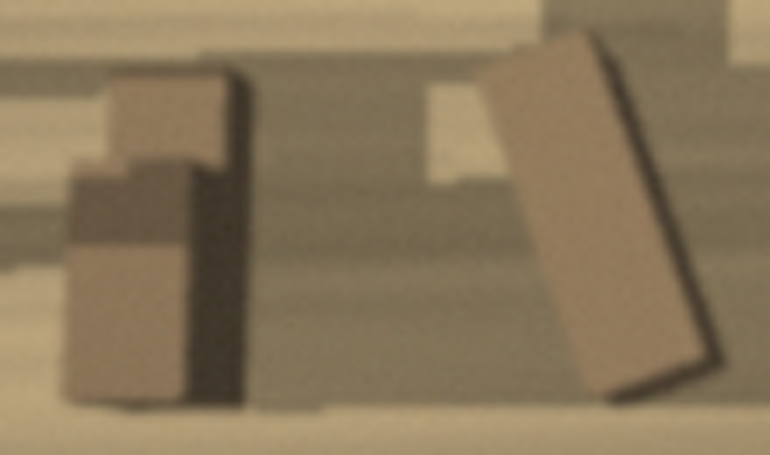

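The zoom shows the riser corners at zoom px (30,165), (450,37), (540,285), (105,418) and the handle running from (580,210) to (740,158). The full-height top face of the notched block is at (68,160)–(188,402), with the notch on the far (+x world) side.

Run:
```python
from h import *
from scipy.optimize import least_squares
k=K('top')
z1=lambda x,y:np.array([180+(y+.5)/4.4-.5,310+(x+.5)/4.4-.5]); z2=lambda x,y:np.array([225+(y+.5)/7-.5,175+(x+.5)/7-.5])
def tf(p,l): c,s=np.cos(p[2]),np.sin(p[2]); return [p[0]+c*l[0]-s*l[1],p[1]+s*l[0]+c*l[1],l[2]]
def fit(L,P,p0):
    r=least_squares(lambda p:np.concatenate([proj('top',tf(p,l),k)-q for l,q in zip(L,P)]),p0); return r.x,r.fun.reshape(-1,2).round(1).tolist()
L=[(-.075,.07,.038),(.165,.07,.038),(.165,-.07,.038),(-.075,-.07,.038)]
v,res=fit(L,[z1(*q) for q in[(28,166),(450,37),(540,285),(105,418)]],[.5,0,-1.4]); print('vise',v.round(4),res)
L=[(-.055,-.019,.089),(-.055,.019,.089),(.02,.019,.089),(.02,-.019,.089),(.055,.019,.045),(.055,-.019,.045)]
# block x = image up (world +x), y = image left
b,res=fit(L,[z2(*q) for q in[(188,402),(64,402),(70,162),(193,162),(108,75),(228,75)]],[.45,.33,0]); print('block',b.round(4),res)
Lp=[(-.055,-.019,.089),(-.055,.019,.089),(.055,.019,.089),(.055,-.019,.089)]
p,res=fit(Lp,[z2(*q) for q in[(708,357),(603,400),(475,67),(585,32)]],[.46,.2,0]); print('plain',p.round(4),res)
back=lambda l:(proj('top',tf(v,l),k)-[180,310])*4.4
for n,l in dict(fj0=(0,.05,.1),fj1=(0,-.05,.1),fb0=(-.038,.05,.1),fb1=(-.038,-.05,.1)).items(): print(n,back(l)[::-1].round())
for a in np.arange(1.9,6.4,.3): print(round(a,2),[back((x,.045*np.sin(a),.085+.045*np.cos(a)))[::-1].round().tolist() for x in(.177,.222,.267)],[back((.07-.02*a/2/np.pi,y,.1))[::-1].round().tolist() for y in (.05,-.05)])
```

```text
vise [ 0.503  -0.0109 -1.2942] [[-0.2, -0.9], [-0.5, 0.9], [-0.1, 0.4], [0.7, -0.4]]
block [0.4588 0.3479 0.0039] [[0.3, -0.2], [0.7, -0.0], [0.4, 0.2], [-0.1, -0.1], [-0.5, 0.3], [-0.9, -0.2]]
plain [0.4602 0.2035 0.3626] [[-0.4, 0.5], [0.1, -0.9], [0.8, -0.0], [-0.6, 0.4]]
fj0 [175. 137.]
fj1 [237. 328.]
fb0 [103. 159.]
fb1 [163. 351.]
1.9 [[502.0, 62.0], [584.0, 37.0], [665.0, 12.0]] [[296.0, 100.0], [360.0, 290.0]]
2.2 [[502.0, 78.0], [583.0, 53.0], [663.0, 28.0]] [[294.0, 101.0], [358.0, 291.0]]
2.5 [[504.0, 98.0], [585.0, 74.0], [665.0, 49.0]] [[293.0, 102.0], [356.0, 291.0]]
2.8 [[509.0, 122.0], [590.0, 97.0], [669.0, 72.0]] [[291.0, 102.0], [354.0, 292.0]]
3.1 [[517.0, 146.0], [597.0, 121.0], [677.0, 97.0]] [[289.0, 103.0], [353.0, 293.0]]
3.4 [[526.0, 169.0], [606.0, 145.0], [686.0, 120.0]] [[287.0, 103.0], [351.0, 293.0]]
3.7 [[536.0, 190.0], [617.0, 165.0], [697.0, 140.0]] [[285.0, 104.0], [349.0, 294.0]]
4.0 [[546.0, 206.0], [627.0, 181.0], [709.0, 156.0]] [[284.0, 104.0], [347.0, 294.0]]
4.3 [[555.0, 216.0], [638.0, 191.0], [720.0, 165.0]] [[282.0, 105.0], [345.0, 295.0]]
4.6 [[563.0, 219.0], [646.0, 193.0], [730.0, 167.0]] [[280.0, 105.0], [343.0, 295.0]]
4.9 [[568.0, 214.0], [653.0, 188.0], [737.0, 162.0]] [[278.0, 106.0], [342.0, 296.0]]
5.2 [[571.0, 202.0], [656.0, 176.0], [741.0, 150.0]] [[276.0, 106.0], [340.0, 297.0]]
5.5 [[570.0, 184.0], [656.0, 157.0], [742.0, 131.0]] [[275.0, 107.0], [338.0, 297.0]]
5.8 [[566.0, 160.0], [653.0, 133.0], [739.0, 107.0]] [[273.0, 108.0], [336.0, 298.0]]
6.1 [[560.0, 134.0], [646.0, 107.0], [733.0, 81.0]] [[271.0, 108.0], [334.0, 298.0]]
```

```bash
cat >> h.py <<'E'
V=np.array([.503,-.0109,-1.2942]); B=np.array([.4588,.3479,.0039])
def tf(p,l): c,s=np.cos(p[2]),np.sin(p[2]); return np.array([p[0]+c*l[0]-s*l[1],p[1]+s*l[0]+c*l[1],l[2]])
from scipy.spatial.transform import Rotation as Ro
def to(p,yaw,label=''):  # yaw: world angle of tool x (deg)
    o=readout.get_obs(); q=o['tool_rot']; R=Ro.from_quat([q[1],q[2],q[3],q[0]]).as_matrix()
    y=np.degrees(np.arctan2(R[1,0],R[0,0])); print(label,'d_cm',(R.T@(np.array(p)-o['eef_pos'])*100).round(2).tolist(),'turn',round(-((yaw-y+90)%180-90),1),'yaw',round(y,2),'tcp',o['eef_pos'].round(4).tolist(),'q',o['q'].round(2).tolist(),'F',o['contact_force'].round(1).tolist())
E
python3 -c "
from h import *
to(tf(B,(-.012,0,.2)),90.2,'above')"
```

```text
above d_cm [-17.53, 26.63, 4.83] turn -24.3 yaw 65.95 tcp [0.2751, 0.6164, 0.2484] q [-1.26, 0.48, 0.02, 1.56, -0.01, 1.11, -0.08] F [-0.4, -0.4, -0.2]
```

Request:
carry_out:
  deltas:
    - [[-4, 6, 1], -8]
    - [[-8, 12, 2], -16]
    - [[-12, 18, 3.5], -24.3]
    - [[-16, 24, 4.8], -24.3]
    - [[-17.5, 26.6, 4.8], -24.3]
    - [[-17.5, 26.6, 4.8], -24.3]
    - [[-17.5, 26.6, 4.8], -24.3]
  hand: 1

```text
t: 1.58
eef_pos: [0.447, 0.348, 0.2005]
tool_rot: [-0.0, 0.706, 0.708, 0.0]
contact_force: [-0.4, 0.2, 0.6]
gripper_width: 1.001
```

Run:
```python
from h import *
k=K('wrist'); a=snap('wrist','w1.png')
for z,ls in((.089,[(-.055,-.019),(-.055,.019),(.02,.019),(.02,-.019)]),(.045,[(.055,.019),(.055,-.019)])):
    for l in ls:
        r,c=proj('wrist',tf(B,(*l,z)),k); print(r.round(),c.round()); cv2.circle(a,(int(c),int(r)),3,(255,0,0),1)
cv2.imwrite('pics/w1.png',a[:,:,::-1])
to(tf(B,(-.012,0,.068)),90.2,'grasp')
```

```text
152.0 301.0
152.0 347.0
236.0 345.0
236.0 303.0
249.0 342.0
249.0 307.0
grasp d_cm [-0.17, 0.06, 13.26] turn 0.1 yaw 90.3 tcp [0.4462, 0.3494, 0.2006] q [-0.78, 0.35, 0.01, 1.87, -0.0, 0.92, 0.81] F [-0.5, 0.7, 0.0]
```

View pics/w1.png

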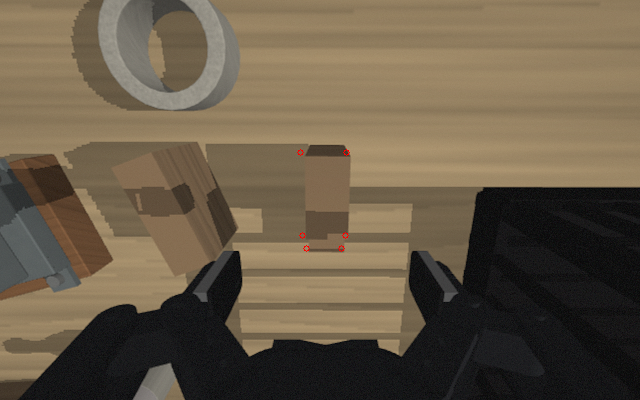

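The wrist view shows the block between the fingers. Its corners, at (305,156)–(350,235), agree with the prediction to about 3 mm. I'll descend and grasp.

Request:
carry_out:
  deltas:
    - [[0, 0, 5], 0]
    - [[0, 0, 9], 0]
    - [[0, 0, 12], 0]
    - [[0, 0, 13.2], 0]
    - [[0, 0, 13.2], 0]

```text
t: 2.25
eef_pos: [0.4454, 0.3507, 0.0684]
tool_rot: [-0.001, 0.705, 0.71, 0.0]
contact_force: [-0.3, -0.7, 0.7]
gripper_width: 0.996
```

Request:
carry_out:
  deltas:
    - [[0, 0, 0], 0]
    - [[0, 0, 0], 0]
    - [[0, 0, 0], 0]
    - [[0, 0, 0], 0]
    - [[0, 0, 0], 0]
    - [[0, 0, 0], 0]
  hand: 0
  newtons: 50

```text
t: 3.0
eef_pos: [0.4458, 0.3511, 0.0693]
tool_rot: [-0.001, 0.705, 0.71, 0.001]
contact_force: [-0.5, -1.0, 6.4]
gripper_width: 0.436
```

Request:
carry_out:
  deltas:
    - [[0, 0, -3], 0]
    - [[0, 0, -8], 0]
    - [[0, 0, -13], 0]
    - [[0, 0, -14], 0]
    - [[0, 0, -14], 0]

```text
t: 3.62
eef_pos: [0.4457, 0.3507, 0.2094]
tool_rot: [-0.001, 0.705, 0.71, 0.001]
contact_force: [0.1, 0.1, -2.3]
gripper_width: 0.442
```

Run:
```python
from h import *
k=K('wrist'); a=snap('wrist','w2.png')
o=readout.get_obs(); T=o['eef_pos']; print(o['gripper_width'])
# assumed block pose in grip: grasp at block x=-.012, underside z = tcp-.068
Bp=(T[0]+.012,T[1],0.0039)
for z,ls in((.089,[(-.055,-.019),(-.055,.019),(.02,.019),(.02,-.019)]),(.045,[(.055,.019),(.055,-.019)])):
    for l in ls:
        r,c=proj('wrist',tf(Bp,(*l,z+T[2]-.068)),k); print(r.round(),c.round()); cv2.circle(a,(int(c),int(r)),3,(255,0,0),1)
cv2.imwrite('pics/w2.png',a[:,:,::-1])
to(tf(V,(.025,-.012,.2)),np.degrees(V[2])+180,'overvise')
```

```text
0.4341973667302975
197.0 273.0
197.0 372.0
353.0 363.0
353.0 281.0
341.0 352.0
341.0 293.0
overvise d_cm [-38.88, 5.04, 0.78] turn -15.4 yaw 90.41 tcp [0.4451, 0.3502, 0.2082] q [-0.78, 0.34, 0.01, 1.86, -0.01, 0.94, 0.81] F [-0.7, -0.1, -3.0]
```

View pics/w2.png

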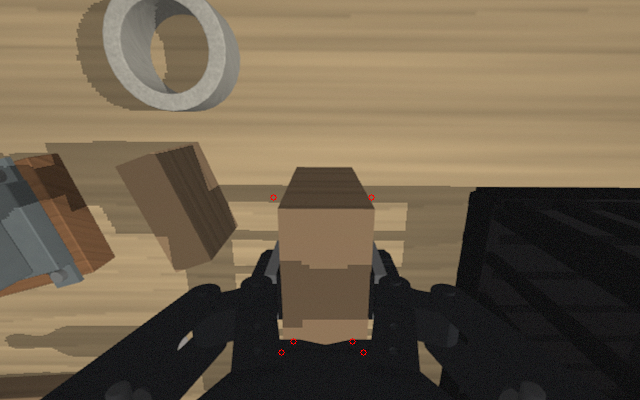

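The block is held squarely. Its near edge sits at row 209 against 197 predicted, so the grip is about 15 mm from its centre. I'll carry it over the vise, high enough to clear the plain block.

Request:
carry_out:
  deltas:
    - [[-3, 0.4, -2], 0]
    - [[-8, 1, -2], -4]
    - [[-14, 1.8, -2], -8]
    - [[-20, 2.6, -2], -12]
    - [[-26, 3.4, -2], -15.4]
    - [[-32, 4.2, -2], -15.4]
    - [[-37, 4.9, -2], -15.4]
    - [[-38.9, 5.3, -2], -15.4]
    - [[-38.9, 5.3, -2], -15.4]
    - [[-38.9, 5.3, -2], -15.4]

```text
t: 4.92
eef_pos: [0.5002, -0.0372, 0.2266]
tool_rot: [-0.002, 0.603, 0.798, -0.001]
contact_force: [0.6, 0.3, -1.2]
gripper_width: 0.438
```

Run:
```python
from h import *
k=K('wrist'); a=snap('wrist','w3.png')
o=readout.get_obs(); T=o['eef_pos']; print(o['gripper_width'],T)
for l in [(0,.05,.1),(0,-.05,.1),(-.038,.05,.1),(-.038,-.05,.1),(.0545,.05,.1),(.0545,-.05,.1),(-.075,-.07,.038),(-.075,.07,.038),(.165,-.07,.038)]:
        r,c=proj('wrist',tf(V,l),k); cv2.circle(a,(int(c),int(r)),3,(255,0,0),1)
cv2.imwrite('pics/w3.png',a[:,:,::-1])
to(tf(V,(.026,-.015,.1293)),np.degrees(V[2])+180,'place')
```

```text
0.4370091762691666 [ 0.5003447  -0.03688161  0.22689621]
place d_cm [-0.19, -0.51, 9.76] turn 0.1 yaw 105.93 tcp [0.5003, -0.0369, 0.2269] q [-0.21, 0.22, 0.18, 1.99, -0.05, 0.94, 1.85] F [0.1, -0.3, -1.1]
```

View pics/w3.png

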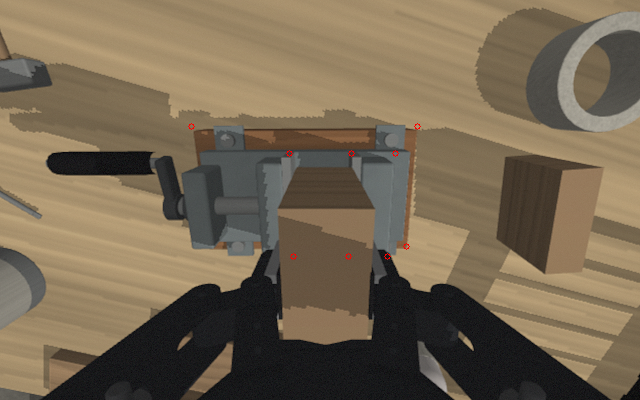

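The wrist view puts the jaw edges at about cols 283 and 355 with the block centred between them; a steady offset of about 4 px is camera bias. I'll lower it.

Request:
carry_out:
  deltas:
    - [[-0.25, -0.5, 1], 0]
    - [[-0.25, -0.5, 3], 0]
    - [[-0.25, -0.5, 5], 0]
    - [[-0.25, -0.5, 6.5], 0]
    - [[-0.25, -0.5, 8], 0]
    - [[-0.25, -0.5, 9], 0]
    - [[-0.25, -0.5, 9.4], 0]
    - [[-0.25, -0.5, 9.4], 0]

```text
t: 5.98
eef_pos: [0.496, -0.0406, 0.1329]
tool_rot: [-0.002, 0.602, 0.798, -0.0]
contact_force: [0.5, 0.5, -1.1]
gripper_width: 0.442
```

Run:
```python
from h import *
to(tf(V,(.027,-.015,.1293)),np.degrees(V[2])+180,'place')
a=snap('wrist','w4.png')
s=snap('side','s4.png')[150:350,220:460]
cv2.imwrite('pics/c4.png',cv2.resize(s,(720,600),interpolation=cv2.INTER_CUBIC)[:,:,::-1])
```

```text
place d_cm [-0.04, -0.02, 0.36] turn 0.1 yaw 105.93 tcp [0.496, -0.0406, 0.1329] q [-0.18, 0.34, 0.17, 2.09, -0.09, 0.72, 1.89] F [0.5, 0.5, -1.1]
```

View pics/c4.png

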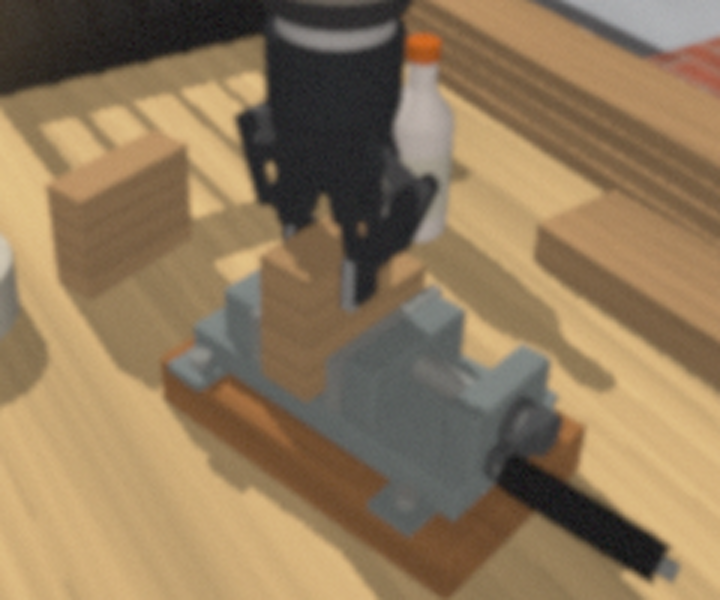

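The block is between the jaws and not touching anything yet. I'll set it down and release.

Request:
carry_out:
  deltas:
    - [[0, 0, 0.2], 0]
    - [[0, 0, 0.35], 0]
    - [[0, 0, 0.4], 0]
    - [[0, 0, 0.4], 0]

```text
t: 6.58
eef_pos: [0.4963, -0.0406, 0.1294]
tool_rot: [-0.001, 0.602, 0.798, -0.0]
contact_force: [0.2, -0.8, 0.3]
gripper_width: 0.441
```

Request:
carry_out:
  deltas:
    - [[0, 0, 0], 0]
    - [[0, 0, 0], 0]
    - [[0, 0, 0], 0]
    - [[0, 0, 0], 0]
    - [[0, 0, 0], 0]
    - [[0, 0, 0], 0]
  hand: 1

```text
t: 7.32
eef_pos: [0.4963, -0.0406, 0.1294]
tool_rot: [-0.001, 0.602, 0.798, -0.0]
contact_force: [-0.3, 0.1, 0.1]
gripper_width: 1.0
```

Request:
carry_out:
  deltas:
    - [[0, 0, -2], 0]
    - [[0, 0, -5], 0]
    - [[0, 0, -9], 0]
    - [[0, 0, -12], 0]
    - [[0, 0, -12], 0]

```text
t: 7.95
eef_pos: [0.498, -0.0408, 0.2518]
tool_rot: [0.001, 0.602, 0.798, 0.002]
contact_force: [0.1, 0.1, -1.0]
gripper_width: 0.999
```

Run:
```python
from h import *
A=4.95
for A in(4.7,4.95,5.2): to(tf(V,(.228,.045*np.sin(A),.23)),np.degrees(V[2])+90,'crank%.2f'%A)
a=snap('top','top5.png')
cv2.imwrite('pics/c5.png',cv2.resize(a[160:300,300:500],(800,560),interpolation=cv2.INTER_CUBIC)[:,:,::-1])
```

```text
crank4.70 d_cm [-20.06, -3.24, 2.15] turn -89.9 yaw 105.92 tcp [0.498, -0.0408, 0.2518] q [-0.21, 0.18, 0.19, 1.97, -0.04, 0.99, 1.85] F [0.1, 0.1, -1.0]
crank4.95 d_cm [-20.06, -3.11, 2.15] turn -89.9 yaw 105.92 tcp [0.498, -0.0408, 0.2518] q [-0.21, 0.18, 0.19, 1.97, -0.04, 0.99, 1.85] F [0.1, 0.1, -1.0]
crank5.20 d_cm [-20.06, -2.71, 2.15] turn -89.9 yaw 105.92 tcp [0.498, -0.0408, 0.2518] q [-0.21, 0.18, 0.19, 1.97, -0.04, 0.99, 1.85] F [0.1, 0.1, -1.0]
```

Request:
carry_out:
  deltas:
    - [[-2, 0, 0], 10]
    - [[-5, -0.5, 0], 20]
    - [[-9, -1, 0], 30]
    - [[-13, -2, 0], 40]
    - [[-17, -3, 0.5], 50]
    - [[-20, -3.1, 1], 60]
    - [[-20, -3.1, 1.5], 70]
    - [[-20, -3.1, 2], 80]
    - [[-20, -3.1, 2], 90]
    - [[-20, -3.1, 2], 90]

```text
t: 9.25
eef_pos: [0.5214, -0.2412, 0.2284]
tool_rot: [-0.001, 0.99, 0.139, -0.001]
contact_force: [-0.6, 0.5, 1.1]
gripper_width: 1.001
```

Run:
```python
from h import *
k=K('wrist'); a=snap('wrist','w6.png')
for A,col in((4.7,(255,0,0)),(4.95,(0,255,0)),(5.2,(0,0,255))):
    to(tf(V,(.228,.045*np.sin(A),.085+.045*np.cos(A)-.0)),np.degrees(V[2])+90,'crank%.2f'%A)
    for x in(.177,.267):
        r,c=proj('wrist',tf(V,(x,.045*np.sin(A),.085+.045*np.cos(A))),k); cv2.circle(a,(int(c),int(r)),4,col,1)
b=read_camera('top')
b=cv2.resize(b[180:285,310:490],None,fx=3.5,fy=3.5,interpolation=cv2.INTER_CUBIC)
a=np.ascontiguousarray(a)
out=np.zeros((600,640,3),np.uint8); out[:232]=cv2.resize(b,None,fx=1,fy=1)[60:292,:640] if b.shape[1]>=640 else np.pad(b[60:292],((0,0),(0,640-b.shape[1]),(0,0))); out[232:]=a[:368]
cv2.imwrite('pics/c6.png',out[:,:,::-1])
```

```text
crank4.70 d_cm [0.03, 0.17, 14.43] turn 0.3 yaw 16.14 tcp [0.5216, -0.2412, 0.2287] q [-0.11, 0.37, 0.56, 1.85, -0.23, 0.99, 0.83] F [-0.4, 0.2, -0.5]
crank4.95 d_cm [0.15, 0.17, 13.31] turn 0.3 yaw 16.14 tcp [0.5216, -0.2412, 0.2287] q [-0.11, 0.37, 0.56, 1.85, -0.23, 0.99, 0.83] F [-0.4, 0.2, -0.5]
crank5.20 d_cm [0.55, 0.17, 12.26] turn 0.3 yaw 16.14 tcp [0.5216, -0.2412, 0.2287] q [-0.11, 0.37, 0.56, 1.85, -0.23, 0.99, 0.83] F [-0.4, 0.2, -0.5]
```

View pics/c6.png

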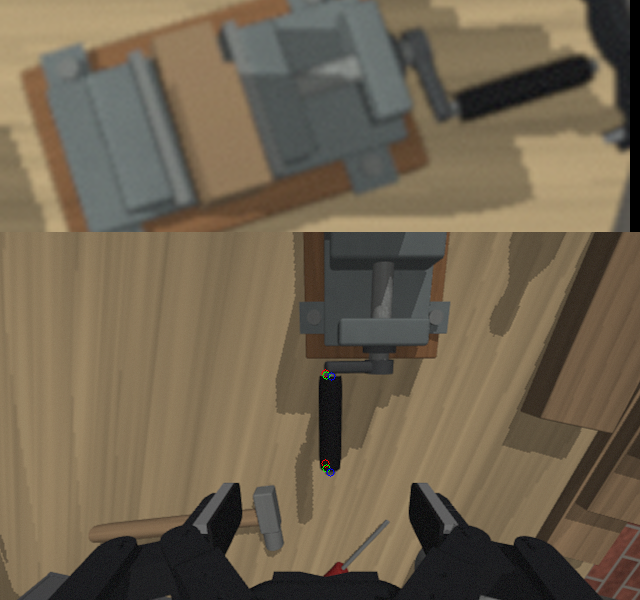

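Top: the block stands between the jaws. Wrist: the handle lies between the fingers, col 330, rows 375–470 of the composite. I'll pin down the crank angle with the side picture (handle ends at about (306,387) and (336,438)).

Run:
```python
from h import *
k=K('side'); a=cv2.imread('pics/s4.png'); g=cv2.cvtColor(a,cv2.COLOR_BGR2GRAY)
m=(g<45).astype(np.uint8); m[:, :375]=0; m[:300]=0; m[350:]=0; m[:,450:]=0
n,lab,st,ce=cv2.connectedComponentsWithStats(m); i=1+st[1:,4].argmax(); ys,xs=np.where(lab==i); print(st[i],ce[i])
pr=cv2.minAreaRect(np.c_[xs,ys].astype(np.float32)); print(pr)
for A in np.arange(4.4,5.5,.1):
    e=[proj('side',tf(V,(x,.045*np.sin(A),.085+.045*np.cos(A))),k)[::-1] for x in(.177,.222,.267)]; print(A.round(2),np.round(e,1).tolist())
# check bias: vise riser corners
print([proj('side',tf(V,l),k)[::-1].round(1).tolist() for l in((.165,-.07,.038),(-.075,-.07,.038),(.165,.07,.038))])
```

```text
[386 301  55  41 710] [412.55352113 321.00704225]
((412.6340637207031, 321.3655090332031), (60.20728302001953, 12.750020027160645), 32.38067626953125)
4.4 [[385.9, 316.8], [410.2, 332.4], [436.8, 349.5]]
4.5 [[385.7, 315.3], [410.2, 330.9], [436.9, 348.0]]
4.6 [[385.7, 313.5], [410.3, 329.1], [437.2, 346.2]]
4.7 [[385.9, 311.6], [410.6, 327.2], [437.6, 344.3]]
4.8 [[386.2, 309.5], [411.0, 325.0], [438.2, 342.1]]
4.9 [[386.7, 307.2], [411.6, 322.7], [438.9, 339.7]]
5.0 [[387.4, 304.8], [412.4, 320.3], [439.8, 337.2]]
5.1 [[388.2, 302.3], [413.3, 317.7], [440.8, 334.5]]
5.2 [[389.2, 299.8], [414.4, 315.0], [442.0, 331.8]]
5.3 [[390.3, 297.2], [415.5, 312.3], [443.3, 329.0]]
5.4 [[391.5, 294.6], [416.8, 309.6], [444.6, 326.1]]
[[367.9, 336.7], [271.3, 268.9], [414.4, 292.5]]
```

Crank angle ≈ 5.0 from both cameras. I'll descend on the handle and grip it.

Run:
```python
from h import *
to(tf(V,(.228,.045*np.sin(5),.085+.045*np.cos(5)-.002)),np.degrees(V[2])+90,'grip')
```

```text
grip d_cm [0.19, 0.16, 13.32] turn 0.3 yaw 16.14 tcp [0.5217, -0.2413, 0.229] q [-0.11, 0.37, 0.56, 1.85, -0.23, 0.99, 0.83] F [0.2, 0.9, 0.5]
```

Request:
carry_out:
  deltas:
    - [[0.2, 0.2, 4], 0.3]
    - [[0.2, 0.2, 8], 0.3]
    - [[0.2, 0.2, 11], 0.3]
    - [[0.2, 0.2, 12.7], 0.3]
    - [[0.2, 0.2, 13.3], 0.3]
    - [[0.2, 0.2, 13.3], 0.3]

```text
t: 10.1
eef_pos: [0.5243, -0.2427, 0.0964]
tool_rot: [-0.001, 0.99, 0.138, -0.0]
contact_force: [-0.2, -0.3, 0.5]
gripper_width: 1.002
```

Request:
carry_out:
  deltas:
    - [[0, 0, 0], 0]
    - [[0, 0, 0], 0]
    - [[0, 0, 0], 0]
    - [[0, 0, 0], 0]
    - [[0, 0, 0], 0]
    - [[0, 0, 0], 0]
    - [[0, 0, 0], 0]
  hand: 0
  newtons: 60

```text
t: 10.98
eef_pos: [0.5258, -0.2423, 0.097]
tool_rot: [-0.001, 0.99, 0.138, 0.001]
contact_force: [4.5, 2.0, 2.7]
gripper_width: 0.223
```

```bash
cat >> h.py <<'E'
def wind(a0,a1,n,off=(0,0,0)):
    o=readout.get_obs(); q=o['tool_rot']; R=Ro.from_quat([q[1],q[2],q[3],q[0]]).as_matrix()
    c=tf(V,(.222,0,.085)); d=o['eef_pos']-c; cv=np.array([np.cos(V[2]),np.sin(V[2])]); yv=np.array([-cv[1],cv[0]])
    print('t',o['t'],'vise x,y,z',(d[:2]@cv).round(4),(d[:2]@yv).round(4),(d[2]+.002).round(4),'ang',(np.arctan2(d[:2]@yv,d[2]+.002)%(2*np.pi)).round(3),'r',np.hypot(d[:2]@yv,d[2]+.002).round(4),'F',o['contact_force'].round(1),'w',o['gripper_width'])
    for a in np.linspace(a0,a1,n+1)[1:]:
        p=tf(V,(.228,.045*np.sin(a)+off[1],.085+.045*np.cos(a)-.002+off[2])); print(a.round(2),(R.T@(p-o['eef_pos'])*100).round(2).tolist())
E
python3 -c "
from h import *
wind(5,7,10)"
```

```text
t 10.975 vise x,y,z 0.0068 -0.0413 0.014 ang 5.039 r 0.0436 F [4.5 2.  2.7] w 0.2225164027377104
5.2 [0.15, -0.09, -0.71]
5.4 [0.65, -0.09, -1.46]
5.6 [1.29, -0.09, -2.09]
5.8 [2.04, -0.08, -2.58]
6.0 [2.87, -0.08, -2.92]
6.2 [3.76, -0.08, -3.08]
6.4 [4.66, -0.08, -3.06]
6.6 [5.53, -0.08, -2.87]
6.8 [6.35, -0.08, -2.5]
7.0 [7.09, -0.08, -1.98]
```

Request:
carry_out:
  deltas:
    - [[0.2, 0, -0.7], 0]
    - [[0.7, 0, -1.45], 0]
    - [[1.35, 0, -2.1], 0]
    - [[2.1, 0, -2.6], 0]
    - [[2.95, 0, -2.9], 0]
    - [[3.85, 0, -3.1], 0]
    - [[4.75, 0, -3.05], 0]
    - [[5.6, 0, -2.85], 0]
    - [[6.4, 0, -2.5], 0]
    - [[7.15, 0, -2.0], 0]

```text
t: 12.22
eef_pos: [0.5987, -0.2217, 0.1211]
tool_rot: [-0.0, 0.99, 0.139, 0.005]
contact_force: [2.0, 3.6, 11.7]
gripper_width: 0.219
```

```bash
python3 -c "
from h import *
wind(7,9,10,(0,.001,0))"
```

```text
t 12.225 vise x,y,z 0.007 0.0344 0.0381 ang 0.735 r 0.0513 F [ 2.   3.6 11.7] w 0.2187842645626876
7.2 [0.22, -0.1, 1.07]
7.4 [0.68, -0.09, 1.84]
7.6 [0.99, -0.09, 2.69]
7.8 [1.12, -0.09, 3.58]
8.0 [1.07, -0.09, 4.47]
8.2 [0.84, -0.1, 5.34]
8.4 [0.44, -0.1, 6.15]
8.6 [-0.1, -0.1, 6.86]
8.8 [-0.78, -0.1, 7.45]
9.0 [-1.56, -0.1, 7.89]
```

Request:
carry_out:
  deltas:
    - [[0.2, 0, 0.9], 0]
    - [[0.65, 0, 1.75], 0]
    - [[0.95, 0, 2.6], 0]
    - [[1.1, 0, 3.5], 0]
    - [[1.05, 0, 4.4], 0]
    - [[0.85, 0, 5.3], 0]
    - [[0.45, 0, 6.1], 0]
    - [[-0.1, 0, 6.8], 0]
    - [[-0.8, 0, 7.4], 0]
    - [[-1.55, 0, 7.85], 0]
  newtons: 80

```text
t: 13.48
eef_pos: [0.5842, -0.2251, 0.0457]
tool_rot: [-0.002, 0.99, 0.139, 0.005]
contact_force: [-11.0, 8.1, 37.0]
gripper_width: 0.217
```

```bash
python3 -c "
from h import *
wind(9,10.8,9,(0,.001,0))"
```

```text
t 13.475 vise x,y,z 0.0062 0.0196 -0.0373 ang 2.658 r 0.0421 F [-11.    8.1  37. ] w 0.21712023391250487
9.2 [-0.86, -0.02, 0.65]
9.4 [-1.75, -0.02, 0.76]
9.6 [-2.65, -0.03, 0.68]
9.8 [-3.51, -0.03, 0.43]
10.0 [-4.31, -0.03, 0.01]
10.2 [-5.0, -0.03, -0.56]
10.4 [-5.57, -0.04, -1.26]
10.6 [-5.99, -0.04, -2.05]
10.8 [-6.24, -0.04, -2.91]
```

The upward force of 37 N says the handle sits a few mm lower in the pads, so I'll ride the path 4 mm higher and grip harder.

Request:
carry_out:
  deltas:
    - [[-0.4, 0, 0.1], 0]
    - [[-0.9, 0, 0.25], 0]
    - [[-1.75, 0, 0.35], 0]
    - [[-2.6, 0, 0.3], 0]
    - [[-3.4, 0, 0.05], 0]
  newtons: 110

```text
t: 14.1
eef_pos: [0.5551, -0.2339, 0.0467]
tool_rot: [-0.002, 0.99, 0.139, 0.008]
contact_force: [6.7, 2.1, 2.9]
gripper_width: 0.208
```

```bash
python3 -c "
from h import *
wind(9.8,10.8,10,(0,.001,.004))"
```

```text
t 14.1 vise x,y,z 0.0068 -0.0108 -0.0363 ang 3.43 r 0.0379 F [6.7 2.1 2.9] w 0.2075552166205742
9.9 [-0.88, -0.08, -0.05]
10.0 [-1.26, -0.08, -0.28]
10.1 [-1.62, -0.08, -0.55]
10.2 [-1.96, -0.08, -0.85]
10.3 [-2.26, -0.08, -1.19]
10.4 [-2.52, -0.09, -1.55]
10.5 [-2.75, -0.09, -1.94]
10.6 [-2.94, -0.09, -2.35]
10.7 [-3.08, -0.09, -2.77]
10.8 [-3.18, -0.09, -3.21]
```

Request:
carry_out:
  deltas:
    - [[-0.8, 0, -0.2], 0]
    - [[-1.2, 0, -0.4], 0]
    - [[-1.6, 0, -0.65], 0]
    - [[-1.95, 0, -1.0], 0]
    - [[-2.25, 0, -1.35], 0]
    - [[-2.5, 0, -1.7], 0]
    - [[-2.5, 0, -1.7], 0]

```text
t: 14.98
eef_pos: [0.5343, -0.2399, 0.0623]
tool_rot: [-0.001, 0.99, 0.14, 0.01]
contact_force: [15.2, -1.7, -24.2]
gripper_width: 0.207
```

```bash
python3 -c "
from h import *
wind(10.3,10.9,6,(0,.001,.007))"
```

```text
t 14.975 vise x,y,z 0.0069 -0.0324 -0.0207 ang 4.144 r 0.0384 F [ 15.2  -1.7 -24.2] w 0.20737173813816068
10.4 [-0.38, -0.09, -0.25]
10.5 [-0.61, -0.09, -0.64]
10.6 [-0.79, -0.09, -1.05]
10.7 [-0.94, -0.09, -1.48]
10.8 [-1.04, -0.09, -1.92]
10.9 [-1.09, -0.09, -2.36]
```

The load is rising (about 28 N), so the jaw has met the block. I'll wind on a little.

Request:
carry_out:
  deltas:
    - [[-0.25, 0, -0.2], 0]
    - [[-0.4, 0, -0.4], 0]
    - [[-0.6, 0, -0.7], 0]
    - [[-0.75, 0, -1.0], 0]
    - [[-0.85, 0, -1.2], 0]
    - [[-0.85, 0, -1.2], 0]

```text
t: 15.72
eef_pos: [0.5292, -0.2412, 0.0708]
tool_rot: [0.001, 0.99, 0.141, 0.012]
contact_force: [22.5, -4.8, -48.5]
gripper_width: 0.204
```

```bash
python3 -c "
from h import *
wind(10.6,10.9,3,(0,.001,.007))"
```

```text
t 15.725 vise x,y,z 0.0067 -0.0376 -0.0122 ang 4.4 r 0.0396 F [ 22.5  -4.8 -48.5] w 0.20446185067572084
10.7 [-0.43, -0.07, -0.62]
10.8 [-0.53, -0.07, -1.06]
10.9 [-0.58, -0.07, -1.5]
```

Push is about 50 N tangential at angle ≈10.5, so it's tight. I'll let go, lift away and look.

Request:
carry_out:
  deltas:
    - [[0.1, 0, 0.2], 0]
    - [[0.1, 0, 0.2], 0]
    - [[0.1, 0, 0.2], 0]
    - [[0.1, 0, 0.2], 0]
    - [[0.1, 0, 0.2], 0]
    - [[0.1, 0, 0.2], 0]
  hand: 1

```text
t: 16.48
eef_pos: [0.5301, -0.241, 0.069]
tool_rot: [0.001, 0.99, 0.141, 0.012]
contact_force: [-0.5, -0.1, -0.1]
gripper_width: 0.998
```

Request:
carry_out:
  deltas:
    - [[0, 0, -2], 0]
    - [[0, 0, -6], 0]
    - [[0, 0, -11], 0]
    - [[0, 0, -15], 0]
    - [[0, 0, -18], 0]
    - [[0, 0, -18], 0]

```text
t: 17.23
eef_pos: [0.5271, -0.2422, 0.2528]
tool_rot: [0.002, 0.99, 0.141, 0.015]
contact_force: [0.1, -0.1, -1.3]
gripper_width: 0.998
```

Run:
```python
from h import *
a=read_camera('top')[180:285,310:490]; s=read_camera('side'); 
cv2.imwrite('pics/s9.png',s[:,:,::-1])
out=np.vstack([cv2.resize(a,(500,292),interpolation=cv2.INTER_CUBIC),cv2.resize(s[180:360,220:475],(500,300),interpolation=cv2.INTER_CUBIC)])
cv2.imwrite('pics/c9.png',out[:,:,::-1])
g=cv2.cvtColor(s,cv2.COLOR_RGB2GRAY); m=(g<45).astype(np.uint8); m[:,:375]=0;m[:295]=0;m[370:]=0;m[:,450:]=0
n,lab,st,ce=cv2.connectedComponentsWithStats(m); i=1+st[1:,4].argmax(); ys,xs=np.where(lab==i); print(st[i],cv2.minAreaRect(np.c_[xs,ys].astype(np.float32))[0])
k=K('side')
for A in np.arange(9.9,10.8,.1): print(A.round(2),proj('side',tf(V,(.222,.045*np.sin(A),.085+.045*np.cos(A))),k)[::-1].round(1))
```

```text
[390 316  51  39 586] (414.6841735839844, 334.44268798828125)
9.9 [415.6 335.7]
10.0 [414.5 336.1]
10.1 [413.5 336.3]
10.2 [412.6 336.3]
10.3 [411.8 336. ]
10.4 [411.2 335.4]
10.5 [410.7 334.6]
10.6 [410.4 333.5]
10.7 [410.2 332.2]
10.8 [410.2 330.6]
```

View pics/c9.png

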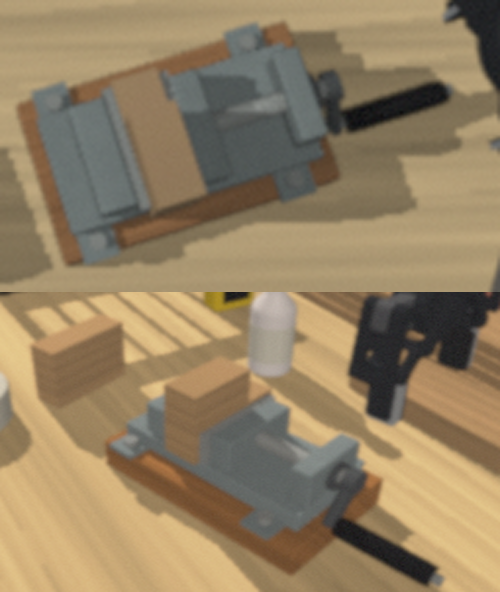

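The block is upright between the closed jaws, and the handle is down at −y. I'll cross-check the crank angle in the top view.

Run:
```python
from h import *
def ends(img,box):
    g=cv2.cvtColor(img,cv2.COLOR_RGB2GRAY); m=(g<45).astype(np.uint8); M=np.zeros_like(m); r0,r1,c0,c1=box; M[r0:r1,c0:c1]=m[r0:r1,c0:c1]
    n,lab,st,ce=cv2.connectedComponentsWithStats(M); i=1+st[1:,4].argmax(); ys,xs=np.where(lab==i); P=np.c_[xs,ys].astype(float); c=P.mean(0); u=np.linalg.svd(P-c,full_matrices=False)[2][0]; u*=np.sign(u[0]); t=(P-c)@u
    return c.round(1),(c+u*t.min()).round(1),(c+u*t.max()).round(1),len(P)
rgb=lambda f:cv2.imread(f)[:,:,::-1].copy()
bt=(195,245,425,482); bs=(295,370,375,450)
print('top before',ends(rgb('pics/top0.png'),bt)); print('top now',ends(read_camera('top'),bt))
print('side before',ends(rgb('pics/s4.png'),bs)); print('side now',ends(rgb('pics/s9.png'),bs))
for c in('top','side'):
    k=K(c)
    for A in(5.0,10.1,10.2,10.3,10.4,10.5,10.6,10.7): print(c,A,[proj(c,tf(V,(x,.045*np.sin(A),.085+.045*np.cos(A))),k)[::-1].round(1).tolist() for x in(.222,.177,.267)])
```

```text
top before (array([459.2, 221.7]), array([441.2, 227.3]), array([477.9, 215.8]), 297)
top now (array([451.5, 217.9]), array([433.7, 223.3]), array([469.8, 212.3]), 277)
side before (array([412.6, 321. ]), array([387.2, 305.3]), array([438.3, 337. ]), 710)
side now (array([414.8, 334.6]), array([390.5, 318.7]), array([438.8, 350.2]), 586)
top 5.0 [[458.7, 222.0], [439.4, 228.0], [477.9, 216.1]]
top 10.1 [[451.1, 219.1], [432.6, 224.8], [469.5, 213.4]]
top 10.2 [[451.9, 220.2], [433.4, 226.0], [470.4, 214.6]]
top 10.3 [[452.7, 221.3], [434.1, 227.0], [471.2, 215.6]]
top 10.4 [[453.5, 222.2], [434.9, 227.9], [472.1, 216.4]]
top 10.5 [[454.3, 222.9], [435.6, 228.7], [472.9, 217.1]]
top 10.6 [[455.0, 223.4], [436.3, 229.2], [473.7, 217.6]]
top 10.7 [[455.7, 223.8], [436.9, 229.6], [474.5, 218.0]]
side 5.0 [[412.4, 320.3], [387.4, 304.8], [439.8, 337.2]]
side 10.1 [[413.5, 336.3], [389.8, 321.1], [439.4, 353.0]]
side 10.2 [[412.6, 336.3], [388.8, 320.9], [438.6, 353.0]]
side 10.3 [[411.8, 336.0], [387.9, 320.5], [437.9, 352.8]]
side 10.4 [[411.2, 335.4], [387.2, 319.9], [437.4, 352.3]]
side 10.5 [[410.7, 334.6], [386.6, 319.0], [437.1, 351.6]]
side 10.6 [[410.4, 333.5], [386.1, 317.9], [436.9, 350.5]]
side 10.7 [[410.2, 332.2], [385.8, 316.6], [436.8, 349.3]]
```

Both cameras put the crank at about 10.05 now. It seems to have sprung back to roughly the contact angle when released, so I'll regrip, tighten, and ease off before letting go.

Run:
```python
from h import *
A=10.07
to(tf(V,(.228,.045*np.sin(A)+.001,.085+.045*np.cos(A)-.002+.002)),np.degrees(V[2])+90,'grip')
```

```text
grip d_cm [1.07, -0.03, 20.0] turn 0.4 yaw 16.2 tcp [0.5254, -0.2409, 0.2488] q [-0.12, 0.34, 0.57, 1.84, -0.23, 1.01, 0.82] F [-0.1, 0.1, -0.4]
```

Request:
carry_out:
  deltas:
    - [[1.1, 0, 5], 0.4]
    - [[1.1, 0, 10], 0.4]
    - [[1.1, 0, 14.5], 0.4]
    - [[1.1, 0, 18], 0.4]
    - [[1.1, 0, 19.6], 0.4]
    - [[1.1, 0, 20], 0.4]
    - [[1.1, 0, 20], 0.4]

```text
t: 18.25
eef_pos: [0.541, -0.2379, 0.0498]
tool_rot: [0.001, 0.99, 0.137, 0.012]
contact_force: [0.4, 0.4, -0.2]
gripper_width: 1.003
```

Request:
carry_out:
  deltas:
    - [[0, 0, 0], 0]
    - [[0, 0, 0], 0]
    - [[0, 0, 0], 0]
    - [[0, 0, 0], 0]
    - [[0, 0, 0], 0]
    - [[0, 0, 0], 0]
    - [[0, 0, 0], 0]
  hand: 0
  newtons: 70

```text
t: 19.12
eef_pos: [0.5419, -0.2377, 0.0502]
tool_rot: [0.001, 0.99, 0.138, 0.013]
contact_force: [4.0, 0.8, 2.6]
gripper_width: 0.223
```

```bash
python3 -c "
from h import *
wind(10.07,10.57,5,(0,.001,.002))"
```

```text
t 19.125 vise x,y,z 0.0068 -0.0245 -0.0328 ang 3.783 r 0.041 F [4.  0.8 2.6] w 0.22265457190528146
10.17 [-0.49, -0.08, -0.19]
10.27 [-0.8, -0.08, -0.52]
10.37 [-1.07, -0.07, -0.88]
10.47 [-1.31, -0.07, -1.26]
10.57 [-1.5, -0.07, -1.66]
```

Request:
carry_out:
  deltas:
    - [[-0.2, 0, -0.13], 0]
    - [[-0.37, 0, -0.27], 0]
    - [[-0.37, 0, -0.27], 0]
    - [[-0.37, 0, -0.27], 0]
  newtons: 110

```text
t: 19.62
eef_pos: [0.5399, -0.2383, 0.0524]
tool_rot: [0.002, 0.99, 0.138, 0.014]
contact_force: [8.8, 1.3, -8.0]
gripper_width: 0.208
```

```bash
python3 -c "
from h import *
wind(10.15,10.65,5,(0,.001,.002))"
```

```text
t 19.625 vise x,y,z 0.0069 -0.0266 -0.0306 ang 3.857 r 0.0406 F [ 8.8  1.3 -8. ] w 0.20847384961159826
10.25 [-0.54, -0.08, -0.23]
10.35 [-0.82, -0.08, -0.58]
10.45 [-1.06, -0.08, -0.96]
10.55 [-1.26, -0.08, -1.36]
10.65 [-1.43, -0.07, -1.78]
```

Request:
carry_out:
  deltas:
    - [[-0.3, 0, -0.15], 0]
    - [[-0.54, 0, -0.3], 0]
    - [[-0.82, 0, -0.6], 0]
    - [[-1.0, 0, -0.85], 0]
    - [[-1.0, 0, -0.85], 0]

```text
t: 20.25
eef_pos: [0.5339, -0.24, 0.0592]
tool_rot: [0.003, 0.99, 0.139, 0.016]
contact_force: [19.5, -1.0, -26.6]
gripper_width: 0.208
```

```bash
python3 -c "
from h import *
wind(10.35,10.75,4,(0,.001,.002))
s=read_camera('side'); cv2.imwrite('pics/s10.png',s[:,:,::-1])"
```

```text
t 20.25 vise x,y,z 0.0068 -0.0328 -0.0238 ang 4.085 r 0.0406 F [ 19.5  -1.  -26.6] w 0.20775025858880466
10.45 [-0.45, -0.08, -0.26]
10.55 [-0.66, -0.08, -0.66]
10.65 [-0.82, -0.07, -1.08]
10.75 [-0.93, -0.07, -1.52]
```

Request:
carry_out:
  deltas:
    - [[0.1, 0, 0.12], 0]
    - [[0.2, 0, 0.25], 0]
    - [[0.2, 0, 0.25], 0]
    - [[0.2, 0, 0.25], 0]

```text
t: 20.8
eef_pos: [0.5372, -0.2392, 0.0554]
tool_rot: [0.004, 0.99, 0.139, 0.017]
contact_force: [10.1, -1.7, -16.0]
gripper_width: 0.208
```

```bash
python3 -c "
from h import *
wind(10.35,10.75,1,(0,.001,.002))"
```

```text
t 20.8 vise x,y,z 0.0069 -0.0295 -0.0276 ang 3.96 r 0.0404 F [ 10.1  -1.7 -16. ] w 0.20766794043838632
10.75 [-1.26, -0.07, -1.91]
```

Run:
```python
from h import *
f=lambda n:cv2.resize(cv2.imread(n)[285:365,365:455],(360,320),interpolation=cv2.INTER_CUBIC)
s=read_camera('side'); cv2.imwrite('pics/s11.png',s[:,:,::-1])
cv2.imwrite('pics/c11.png',np.hstack([f('pics/s9.png'),f('pics/s10.png')]))
```

```text
(no output)
```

View pics/c11.png

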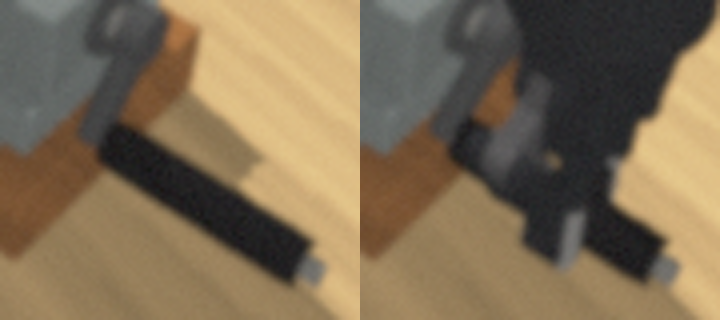

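```bash
cat > tip.py <<'E'
from h import *
ref=cv2.imread('pics/s9.png',0); R0,R1,C0,C1=342,360,432,450
def shift(n):
    im=cv2.imread(n,0); up=8
    T=cv2.resize(ref[R0:R1,C0:C1],None,fx=up,fy=up,interpolation=cv2.INTER_CUBIC); S=cv2.resize(im[R0-6:R1+6,C0-6:C1+6],None,fx=up,fy=up,interpolation=cv2.INTER_CUBIC)
    m=cv2.matchTemplate(S,T,cv2.TM_CCOEFF_NORMED); _,v,_,l=cv2.minMaxLoc(m); return l[0]/up-6,l[1]/up-6,round(v,3)
E
python3 -c "
from tip import *
for n in('s9','s10','s11'): print(n,shift('pics/%s.png'%n))
k=K('side')
for A in np.arange(9.9,10.7,.1): print(A.round(2),(proj('side',tf(V,(.27,.045*np.sin(A),.085+.045*np.cos(A))),k)-proj('side',tf(V,(.27,.045*np.sin(10.05),.085+.045*np.cos(10.05))),k))[::-1].round(2))
print(readout.get_obs()['contact_force'])"
```

```text
s9 (0.0, 0.0, 1.0)
s10 (-1.5, -0.375, 0.997)
s11 (-0.875, 0.0, 0.997)
9.9 [ 1.45 -0.78]
10.0 [ 0.46 -0.2 ]
10.1 [-0.43  0.13]
10.2 [-1.19  0.19]
10.3 [-1.83 -0.02]
10.4 [-2.32 -0.5 ]
10.5 [-2.66 -1.26]
10.6 [-2.85 -2.29]
[ 10.75157885  -1.13814538 -15.54240135]
```

The crank moved 10.05→10.28 and comes back elastically as I ease, to about 10.16. I'll ease gently (holding at the measured pose) before releasing, so it can't overshoot.

Request:
carry_out:
  deltas:
    - [[0, 0, 0], 0]
    - [[0, 0, 0], 0]
    - [[0, 0, 0], 0]

```text
t: 21.22
eef_pos: [0.5381, -0.2389, 0.0544]
tool_rot: [0.004, 0.99, 0.139, 0.017]
contact_force: [9.7, -0.7, -12.1]
gripper_width: 0.208
```

Request:
carry_out:
  deltas:
    - [[0, 0, 0], 0]
    - [[0, 0, 0], 0]
    - [[0, 0, 0], 0]

```text
t: 21.6
eef_pos: [0.5388, -0.2387, 0.0535]
tool_rot: [0.005, 0.99, 0.14, 0.018]
contact_force: [7.1, -0.8, -9.5]
gripper_width: 0.205
```

```bash
python3 -c "
from tip import *
wind(10.35,10.75,1,(0,.001,.002))
cv2.imwrite('pics/s12.png',read_camera('side')[:,:,::-1]); print(shift('pics/s12.png'))"
```

```text
t 21.6 vise x,y,z 0.0069 -0.0277 -0.0295 ang 3.897 r 0.0405 F [ 7.1 -0.8 -9.5] w 0.20531486129959212
10.75 [-1.42, -0.07, -2.1]
(-0.625, 0.125, 0.998)
```

Request:
carry_out:
  deltas:
    - [[0.08, 0, 0.06], 0]
    - [[0.08, 0, 0.06], 0]
    - [[0.08, 0, 0.06], 0]

```text
t: 22.02
eef_pos: [0.54, -0.2383, 0.0524]
tool_rot: [0.005, 0.99, 0.14, 0.018]
contact_force: [6.8, 0.5, -5.7]
gripper_width: 0.207
```

Request:
carry_out:
  deltas:
    - [[0.12, 0, 0.09], 0]
    - [[0.12, 0, 0.09], 0]
    - [[0.12, 0, 0.09], 0]

```text
t: 22.4
eef_pos: [0.5412, -0.238, 0.0513]
tool_rot: [0.005, 0.99, 0.14, 0.018]
contact_force: [5.1, -0.4, -4.5]
gripper_width: 0.207
```

Request:
carry_out:
  deltas:
    - [[0.16, 0, 0.1], 0]
    - [[0.16, 0, 0.1], 0]
    - [[0.16, 0, 0.1], 0]

```text
t: 22.78
eef_pos: [0.5423, -0.2377, 0.0504]
tool_rot: [0.005, 0.99, 0.139, 0.018]
contact_force: [1.0, 1.2, 0.6]
gripper_width: 0.208
```

Request:
carry_out:
  deltas:
    - [[0.2, 0, 0.1], 0]
    - [[0.2, 0, 0.1], 0]
    - [[0.2, 0, 0.1], 0]

```text
t: 23.15
eef_pos: [0.5435, -0.2373, 0.0493]
tool_rot: [0.005, 0.99, 0.139, 0.017]
contact_force: [-2.5, 0.1, 3.6]
gripper_width: 0.205
```

Request:
carry_out:
  deltas:
    - [[0.25, 0, 0.12], 0]
    - [[0.25, 0, 0.12], 0]
    - [[0.25, 0, 0.12], 0]

```text
t: 23.52
eef_pos: [0.5457, -0.2367, 0.0479]
tool_rot: [0.005, 0.99, 0.139, 0.017]
contact_force: [-3.7, -1.3, 1.5]
gripper_width: 0.21
```

```bash
python3 -c "
from tip import *
wind(10.35,10.75,1,(0,.001,.002))
cv2.imwrite('pics/s13.png',read_camera('side')[:,:,::-1]); print(shift('pics/s13.png'))"
```

```text
t 23.525 vise x,y,z 0.0069 -0.0206 -0.0351 ang 3.673 r 0.0407 F [-3.7 -1.3  1.5] w 0.2100586814376045
10.75 [-2.12, -0.06, -2.68]
(1.0, -0.375, 0.996)
```

The force curve on easing: zero push at handle x≈0.5423, no spring left at ≈0.5435 (dry friction ≈4.5 N). The first release rested at 0.5419, so that was already clamped. I'll retighten, ease only partway, and release.

Request:
carry_out:
  deltas:
    - [[-0.2, 0, -0.1], 0]
    - [[-0.5, 0, -0.25], 0]
    - [[-0.8, 0, -0.45], 0]
    - [[-1.1, 0, -0.75], 0]
    - [[-1.4, 0, -1.1], 0]
    - [[-1.6, 0, -1.4], 0]
    - [[-1.6, 0, -1.4], 0]

```text
t: 24.45
eef_pos: [0.5335, -0.2402, 0.0602]
tool_rot: [0.006, 0.99, 0.14, 0.02]
contact_force: [17.1, -2.9, -28.6]
gripper_width: 0.207
```

Request:
carry_out:
  deltas:
    - [[0.1, 0, 0.1], 0]
    - [[0.2, 0, 0.2], 0]
    - [[0.2, 0, 0.2], 0]
    - [[0.2, 0, 0.2], 0]

```text
t: 24.95
eef_pos: [0.5363, -0.2394, 0.0568]
tool_rot: [0.007, 0.99, 0.14, 0.02]
contact_force: [9.0, -3.7, -21.5]
gripper_width: 0.213
```

Request:
carry_out:
  deltas:
    - [[0.05, 0, 0.05], 0]
    - [[0.08, 0, 0.08], 0]
    - [[0.08, 0, 0.08], 0]

```text
t: 25.32
eef_pos: [0.5377, -0.2391, 0.0551]
tool_rot: [0.007, 0.99, 0.141, 0.02]
contact_force: [5.9, -2.2, -16.2]
gripper_width: 0.209
```

Request:
carry_out:
  deltas:
    - [[0.05, 0, 0.1], 0]
    - [[0.05, 0, 0.1], 0]
    - [[0.05, 0, 0.1], 0]

```text
t: 25.7
eef_pos: [0.5391, -0.2387, 0.0536]
tool_rot: [0.008, 0.99, 0.141, 0.021]
contact_force: [6.1, -1.3, -13.0]
gripper_width: 0.209
```

Request:
carry_out:
  deltas:
    - [[0.05, 0, 0.1], 0]
    - [[0.05, 0, 0.1], 0]
    - [[0.05, 0, 0.1], 0]
  newtons: 40

```text
t: 26.08
eef_pos: [0.5402, -0.2384, 0.0525]
tool_rot: [0.008, 0.99, 0.141, 0.021]
contact_force: [5.2, -0.4, -9.1]
gripper_width: 0.209
```

Request:
carry_out:
  deltas:
    - [[0, 0, 0], 0]
    - [[0, 0, 0], 0]
    - [[0, 0, 0], 0]
    - [[0, 0, 0], 0]
    - [[0, 0, 0], 0]
    - [[0, 0, 0], 0]
  hand: 1

```text
t: 26.82
eef_pos: [0.5402, -0.2383, 0.0525]
tool_rot: [0.008, 0.99, 0.141, 0.021]
contact_force: [0.4, -0.5, 0.7]
gripper_width: 1.001
```

```bash
python3 -c "
from tip import *
cv2.imwrite('pics/s14.png',read_camera('side')[:,:,::-1]); print(shift('pics/s14.png'))"
```

```text
(0.0, -0.125, 0.999)
```

Request:
carry_out:
  deltas:
    - [[0, 0, -2], 0]
    - [[0, 0, -6], 0]
    - [[0, 0, -11], 0]
    - [[0, 0, -15], 0]
    - [[0, 0, -18], 0]
    - [[0, 0, -18], 0]

```text
t: 27.62
eef_pos: [0.5334, -0.2375, 0.2361]
tool_rot: [0.009, 0.99, 0.141, 0.024]
contact_force: [0.1, -0.4, -0.4]
gripper_width: 1.001
```

Run:
```python
from tip import *
s=read_camera('side'); cv2.imwrite('pics/s15.png',s[:,:,::-1]); print(shift('pics/s15.png'),shift('pics/s13.png'))
a=read_camera('top')[180:285,310:490]
cv2.imwrite('pics/c15.png',np.hstack([cv2.resize(a,(400,234),interpolation=cv2.INTER_CUBIC),cv2.resize(s[180:330,220:476],(400,234),interpolation=cv2.INTER_CUBIC)])[:,:,::-1])
```

```text
(0.0, -0.125, 0.999) (1.0, -0.375, 0.996)
```

View pics/c15.png

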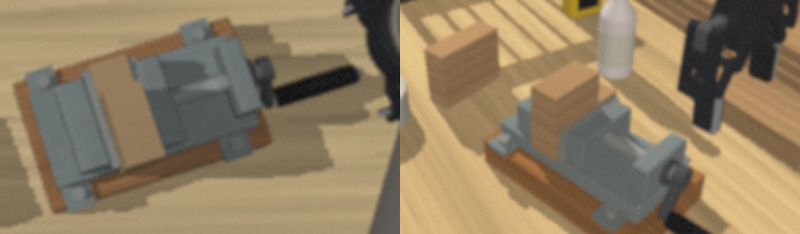

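```bash
python3 -c "
from h import *
print(bot.hand_in())"
```

```text
the job is handed in; nothing more can be done
None
```

The notched block is standing on the vise bed, notch up and lengthwise along the jaws. I wound the crank clockwise until the jaw clamped it, let go and handed the job in at about 28 s. The hand-in gives no verdict, so whether it passed isn't confirmed.

**What the last checks showed:**
- In the last top and side views, the block is upright, square and roughly centred between both jaws. The gripper is clear of everything.
- I never moved the arm near the plain block or the bottle. Both were still standing in the last side view, though I didn't measure their positions again.

**What disagreed:**
- **Crank angle:** I pushed it to about 10.5 rad the first time and 10.3 rad when I regripped. Each time I let go, it came back to about 10.05 rad by the cameras, which is the angle where the jaw just meets the block.
- **Is it still clamped:** I backed the crank off slowly while reading the wrist force. The spring load only vanished about 0.04 rad further back than where the handle rests, so I believe the jaw still presses with more than 10 N. I inferred that and did not measure it; the margin is small.
- **Force while winding:** one downward push on the handle reached about 37 N, and the tightening push peaked at about 50 N. The task expected up to about 25 N.

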